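# Find the full bead box and put it in the project tray

### The job

Three identical closed bead boxes stand in the sloping rack and only one of them is full. Going from the robot's left to its right, lift each box in turn a few centimetres out of its slot to feel its weight, putting each back before lifting the next. Then set the full (heaviest) box down upright on the floor of the tray's wide empty compartment, without dropping it, leaving the other two standing in the rack's slots and everything else where it is.

Things in the scene. Friction and masses are not known exactly. Their poses are not given: they have to be found in the camera images.
- rack: fixed plywood rack, 334 mm long along its y, about 100 mm high. Origin: centre of its underside on the table; z up, y along the row of slots, towards the left slot. Its top is a shelf sloping 24 degrees, rising towards the rack's +x (away from the robot), so it faces the robot. The shelf's middle is 85 mm over the origin.
- slot_left (a point): middle of the sloping floor of the rack's left slot (the robot's left); axes as the rack's, not tilted. The slot is 64 mm along the slope by 106 mm along the row, between lips 8 mm high (square to the slope) and 4 to 5 mm thick. A box stands in it square to the slope, in its middle, 7 to 9 mm from the lips, and does not slide down by itself.
- slot_middle (a point): middle of the sloping floor of the rack's middle slot (the robot's middle); axes as the rack's, not tilted. The slot is 64 mm along the slope by 106 mm along the row, between lips 8 mm high (square to the slope) and 4 to 5 mm thick. A box stands in it square to the slope, in its middle, 7 to 9 mm from the lips, and does not slide down by itself.
- slot_right (a point): middle of the sloping floor of the rack's right slot (the robot's right); axes as the rack's, not tilted. The slot is 64 mm along the slope by 106 mm along the row, between lips 8 mm high (square to the slope) and 4 to 5 mm thick. A box stands in it square to the slope, in its middle, 7 to 9 mm from the lips, and does not slide down by itself.
- tray: fixed wooden tray, 156 mm (its x) by 246 mm (its y), 26 mm high with 6 mm walls and a 6 mm floor. Origin: centre of the underside, z up. A wall across it at y = -22 mm parts a wide empty compartment (+y side) from a narrow one (-y side) that holds a spool.
- tray_bay (a point): centre of the floor of the tray's wide compartment (on the floor's surface, 6 mm over the table). Axes as the tray's; the compartment measures 144 mm along x by 136 mm along y, its walls stand 20 mm over the floor.
- box_a_center (a point): centre (32 mm over the underside) of one of three identical closed white plastic boxes with grey lid line and clasp: 92 mm along its y (along the row), 46 mm along its x, 64 mm high along its z. At the start its z leans 24 degrees towards the robot, square to the slope. Empty 100 to 145 g, full 350 to 510 g, not visible. Grip it across the 46 mm.
- box_b_center (a point): centre (32 mm over the underside) of one of three identical closed white plastic boxes with grey lid line and clasp: 92 mm along its y (along the row), 46 mm along its x, 64 mm high along its z. At the start its z leans 24 degrees towards the robot, square to the slope. Empty 100 to 145 g, full 350 to 510 g, not visible. Grip it across the 46 mm.
- box_c_center (a point): centre (32 mm over the underside) of one of three identical closed white plastic boxes with grey lid line and clasp: 92 mm along its y (along the row), 46 mm along its x, 64 mm high along its z. At the start its z leans 24 degrees towards the robot, square to the slope. Empty 100 to 145 g, full 350 to 510 g, not visible. Grip it across the 46 mm.
- spool: bystander: wood and dark red thread spool, 52 mm wide, 38 mm high, in the tray's narrow compartment; origin at the centre of its underside
- glue: bystander: white bottle, 44 mm wide, 120 mm high; origin at the centre of its underside
- mug: bystander: white mug, 80 mm wide, 90 mm high, handle at its +y side; origin at the centre of its underside
- jar: bystander: glass jar with steel lid, 64 mm wide, 75 mm high; origin at the centre of its underside
- tin: bystander: flat round steel tin, 66 mm wide, 22 mm high; origin at the centre of its underside
- ruler: bystander: wooden ruler 30 x 200 x 5 mm, long side along its y; origin at the centre of its underside
- scissors: bystander: scissors lying flat, 150 x 50 x 10 mm, long side along its x; origin at the centre of its underside
Things that resemble listed ones, but are neither listed nor needed, are in the scene too. What is shaped like the part that bears box_a_center but black, blue or purple is not meant.

How it is judged:
On the way, in this order (a step that is already met when the one before it is completed fails the run):
1. the box of the left slot is lifted in the fingers, at least 18 mm higher than it stood, over its slot (within 35 mm along the row) (((y of box_a_center in the frame of rack between 0.075 and 0.145 m and z of box_a_center in the frame of rack above 0.1322 m and contact force between the fingers and box_a above 0.3 N) or (y of box_b_center in the frame of rack between 0.075 and 0.145 m and z of box_b_center in the frame of rack above 0.1322 m and contact force between the fingers and box_b above 0.3 N) or (y of box_c_center in the frame of rack between 0.075 and 0.145 m and z of box_c_center in the frame of rack above 0.1322 m and contact force between the fingers and box_c above 0.3 N))), for 0.2 s.
2. the box of the middle slot is lifted likewise, with a box standing in the left slot (((y of box_a_center in the frame of rack between -0.035 and 0.035 m and z of box_a_center in the frame of rack above 0.1322 m and contact force between the fingers and box_a above 0.3 N) or (y of box_b_center in the frame of rack between -0.035 and 0.035 m and z of box_b_center in the frame of rack above 0.1322 m and contact force between the fingers and box_b above 0.3 N) or (y of box_c_center in the frame of rack between -0.035 and 0.035 m and z of box_c_center in the frame of rack above 0.1322 m and contact force between the fingers and box_c above 0.3 N)) and ((x of box_a_center in the frame of rack between -0.027 and 0.001 m and z of box_a_center in the frame of rack below 0.1212 m and angle between box_a_center's own z axis and vertical between 0.3 and 0.54 rad and y of box_a_center in the frame of rack between 0.09 and 0.13 m) or (x of box_b_center in the frame of rack between -0.027 and 0.001 m and z of box_b_center in the frame of rack below 0.1212 m and angle between box_b_center's own z axis and vertical between 0.3 and 0.54 rad and y of box_b_center in the frame of rack between 0.09 and 0.13 m) or (x of box_c_center in the frame of rack between -0.027 and 0.001 m and z of box_c_center in the frame of rack below 0.1212 m and angle between box_c_center's own z axis and vertical between 0.3 and 0.54 rad and y of box_c_center in the frame of rack between 0.09 and 0.13 m))), for 0.2 s.
3. the box of the right slot is lifted likewise, with a box standing in the middle slot (((y of box_a_center in the frame of rack between -0.145 and -0.075 m and z of box_a_center in the frame of rack above 0.1322 m and contact force between the fingers and box_a above 0.3 N) or (y of box_b_center in the frame of rack between -0.145 and -0.075 m and z of box_b_center in the frame of rack above 0.1322 m and contact force between the fingers and box_b above 0.3 N) or (y of box_c_center in the frame of rack between -0.145 and -0.075 m and z of box_c_center in the frame of rack above 0.1322 m and contact force between the fingers and box_c above 0.3 N)) and ((x of box_a_center in the frame of rack between -0.027 and 0.001 m and z of box_a_center in the frame of rack below 0.1212 m and angle between box_a_center's own z axis and vertical between 0.3 and 0.54 rad and y of box_a_center in the frame of rack between -0.02 and 0.02 m) or (x of box_b_center in the frame of rack between -0.027 and 0.001 m and z of box_b_center in the frame of rack below 0.1212 m and angle between box_b_center's own z axis and vertical between 0.3 and 0.54 rad and y of box_b_center in the frame of rack between -0.02 and 0.02 m) or (x of box_c_center in the frame of rack between -0.027 and 0.001 m and z of box_c_center in the frame of rack below 0.1212 m and angle between box_c_center's own z axis and vertical between 0.3 and 0.54 rad and y of box_c_center in the frame of rack between -0.02 and 0.02 m))), for 0.2 s.
4. a box (the full one), still between the fingers, is upright and no more than 10 mm over the floor of the tray's wide compartment (((x of box_a_center in the frame of tray_bay between -0.052 and 0.052 m and y of box_a_center in the frame of tray_bay between -0.046 and 0.046 m and z of box_a_center in the frame of tray_bay between 0.022 and 0.042 m and angle between box_a_center's own z axis and vertical below 0.12 rad and contact force between the fingers and box_a above 0.3 N) or (x of box_b_center in the frame of tray_bay between -0.052 and 0.052 m and y of box_b_center in the frame of tray_bay between -0.046 and 0.046 m and z of box_b_center in the frame of tray_bay between 0.022 and 0.042 m and angle between box_b_center's own z axis and vertical below 0.12 rad and contact force between the fingers and box_b above 0.3 N) or (x of box_c_center in the frame of tray_bay between -0.052 and 0.052 m and y of box_c_center in the frame of tray_bay between -0.046 and 0.046 m and z of box_c_center in the frame of tray_bay between 0.022 and 0.042 m and angle between box_c_center's own z axis and vertical below 0.12 rad and contact force between the fingers and box_c above 0.3 N))), for 0.06 s.
At the end, for the whole second after the job is handed in: The full box (it weighs on the tray with over 2.2 N) stands upright (within 7 degrees) on the floor of the tray's wide compartment, wholly inside its walls; the two others stand in the rack's slots, down between the lips and square to the slope (within 7 degrees); all three at rest (((x of box_a_center in the frame of tray_bay between -0.052 and 0.052 m and y of box_a_center in the frame of tray_bay between -0.046 and 0.046 m and z of box_a_center in the frame of tray_bay between 0.022 and 0.036 m and angle between box_a_center's own z axis and vertical below 0.12 rad and contact force between box_a and tray above 2.2 N and x of box_b_center in the frame of rack between -0.027 and 0.001 m and z of each of box_b_center, box_c_center in the frame of rack below 0.1212 m and angle between box_b_center's own z axis and vertical between 0.3 and 0.54 rad and y of box_b_center in the frame of rack between -0.13 and 0.13 m and x of box_c_center in the frame of rack between -0.027 and 0.001 m and angle between box_c_center's own z axis and vertical between 0.3 and 0.54 rad and y of box_c_center in the frame of rack between -0.13 and 0.13 m) or (x of box_b_center in the frame of tray_bay between -0.052 and 0.052 m and y of box_b_center in the frame of tray_bay between -0.046 and 0.046 m and z of box_b_center in the frame of tray_bay between 0.022 and 0.036 m and angle between box_b_center's own z axis and vertical below 0.12 rad and contact force between box_b and tray above 2.2 N and x of box_a_center in the frame of rack between -0.027 and 0.001 m and z of each of box_a_center, box_c_center in the frame of rack below 0.1212 m and angle between box_a_center's own z axis and vertical between 0.3 and 0.54 rad and y of box_a_center in the frame of rack between -0.13 and 0.13 m and x of box_c_center in the frame of rack between -0.027 and 0.001 m and angle between box_c_center's own z axis and vertical between 0.3 and 0.54 rad and y of box_c_center in the frame of rack between -0.13 and 0.13 m) or (x of box_c_center in the frame of tray_bay between -0.052 and 0.052 m and y of box_c_center in the frame of tray_bay between -0.046 and 0.046 m and z of box_c_center in the frame of tray_bay between 0.022 and 0.036 m and angle between box_c_center's own z axis and vertical below 0.12 rad and contact force between box_c and tray above 2.2 N and x of box_a_center in the frame of rack between -0.027 and 0.001 m and z of each of box_a_center, box_b_center in the frame of rack below 0.1212 m and angle between box_a_center's own z axis and vertical between 0.3 and 0.54 rad and y of box_a_center in the frame of rack between -0.13 and 0.13 m and x of box_b_center in the frame of rack between -0.027 and 0.001 m and angle between box_b_center's own z axis and vertical between 0.3 and 0.54 rad and y of box_b_center in the frame of rack between -0.13 and 0.13 m)) and linear speed of each of box_a, box_b, box_c below 0.02 m/s); the robot touches nothing.
It fails at once if a bystander is moved more than 30 mm (distance of any of spool, glue, mug, jar, tin, ruler, scissors from where it was at the start of the episode above 0.03 m).
It also fails if it takes over 72 s, if anything falls off the work surface, if the arm or the gripper's body presses on something with over 40 N, if the wrist force passes 120 N, or if a joint passes its speed limit or range.

### The arm

A 6-joint arm with a two-finger parallel gripper is mounted at the origin on the work surface. World frame = base frame: x ahead of the robot, y to its left, z up, the work surface at z = 0. Lengths are in m, angles in rad, forces in N, time in s.
With the tool pointing down it reaches from about 0.35 to 0.875 m from the base axis. Payload 15.5 kg.
Tool frame: the origin (TCP) lies on the centre line of the jaws, within the pads' length; the fingertips stand 22 mm ahead of it and the grasp point (between the pads) lies 3 mm ahead of it; z points along the fingers, y is the direction in which the jaws open and shut (so a half turn about z gives the same grasp; the last joint's range is limited). The gripper opens to 85 mm and grips with 20 to 120 N. Pads are 22 mm wide; open, the fingers measure 114 mm over their backs; the gripper's body (76 mm by 85 mm) begins 54 mm behind the grasp point. The pads swing forward as they close: fully open they stand 13 mm farther back than shut.
Start: joints at [1.103, 0.494, 1.345, -0, 1.302, -0.096], TCP at [0.228, 0.582, 0.253] pointing down, gripper open.
Joint ranges: [-2.91, 2.91], [-0.82, 2.16], [0.22, 2.67], [-1.22, 4.37], [0.12, 2.79], [-3.08, 3.08]. Speed limits (rad/s): [1.89, 1.89, 2.57, 3.01, 3.01, 3.01].

### API

Orientations are given as [roll, pitch, yaw] about the fixed x, y, z axes, in that order (R = Rz(yaw) Ry(pitch) Rx(roll)).
In Python, from rig import bot gives the robot as it stands.
- The arm moves only by the shell command python3 -m crank 'ROWS' [FORCE]. ROWS is JSON, a list of rows, each an object of numbers: "wx", "wy", "wz": the turn, a rotation vector about the tool's x, y, z in degrees; "dx", "dy", "dz": the shift along the tool's x, y, z in mm; "claw": the closure in counts, from 0 (fully open) to 255 (shut). A call has 1 to 12 rows; each row shifts and turns the commanded pose from where the row before left it, along the tool's axes as they then stand; what a row does not reach is not made up. A row lasts 1/12 s, in which the tool goes at most 41.7 mm and 7.16 degrees, less where a joint would pass 70% of its speed; a pose out of reach is approached as far as the arm can. A call is refused whole if a number of a shift passes 41.7 or a number of a turn 7.16, either way. A call with a gripper value outside its range is refused whole. The fingers move at their own pace and stop on an object; FORCE is the grip in N (left out, the last holds). Time passes only in rows, so rows that do not move let the fingers close. It gives the time, the measured TCP pose, the force and the opening at its end, in the units of the state.
- bot.get_state(): the state, without advancing time (a new reading comes with each control period).
- bot.read_camera(name): name is "side" or "top" or "wrist"; returns a dict with "color" (384x512x3 uint8, blue, green, red), "intrinsics" (3x3 intrinsics, pixels), "rvec" (rotation vector, rad) and "tvec" (3), from world to camera coordinates, as OpenCV has them; the wrist camera has in their place "hand_eye" (4x4, takes a point from camera to tool coordinates, whose origin is the TCP and whose axes are the flange's). Camera axes: x right, y down, z forward; pixel columns grow to the right and rows downward; lengths in m; the calibration is good to about 2 mm. A picture is of the moment at which its call begins: read the wrist's pose just before it. There is no depth.
- bot.hand_in(): hands the job in, once; it reports no verdict.
The state is a dict: "time_s": time; "q": joint angles; "joint_velocities": joint speeds; "joint_efforts": joint torques, N m; "eef_pos": TCP position; "ee_rot": TCP orientation; "ft_force": force on the tool from outside, world axes, zero at the start; "torque": the same for the moment, N m; "gripper_width": finger opening in m.
Only numpy, scipy, OpenCV 4.12 (cv2) and the standard library are available. Lean on these libraries where they do the work, as an engineer would, in place of code of your own. Each camera call takes 0.05 s, during which the arm holds its last target.

## Working session

There is one attempt and no reset: what is moved stays moved. The work goes in short steps, Python scripts to look and compute and a shell command to move; the robot and the scene stay as the last step left them, time stands still between calls to the robot, and variables do not carry over. Pictures are saved under pics/ and viewed, and the job is handed in when it is done.

```bash
ls; mkdir -p pics; python3 - <<'E'
from rig import bot
import cv2,numpy as np
s=bot.get_state();print(s)
for n in ["side","top","wrist"]:
    c=bot.read_camera(n);cv2.imwrite(f"pics/{n}0.png",c["color"])
    print(n,{k:np.round(v,4).tolist() for k,v in c.items() if k!="color"})
E
```

```text
pics
{'time_s': 0.0, 'q': array([ 1.10249122e+00,  4.94149219e-01,  1.34611759e+00,  5.42086524e-05,
        1.30249132e+00, -9.54880316e-02]), 'joint_velocities': array([ 0.00058606,  0.00092011,  0.00010731,  0.00180955, -0.00058398,
        0.00018526]), 'joint_efforts': array([ 1.74615965e-03, -8.82179689e+01, -3.83876252e+01,  1.39731605e-04,
        1.01071049e-02,  3.88189176e-05]), 'eef_pos': array([0.22747918, 0.5817872 , 0.25272594]), 'ee_rot': array([-3.14043747e+00, -1.63134419e-04,  2.76876109e+00]), 'ft_force': array([ 0.76189139, -0.20686376,  0.69816137]), 'torque': array([ 0.0499682 ,  0.08732269, -0.01259927]), 'gripper_width': 0.08536752527516057}
side {'intrinsics': [[367.4076, 0.0, 258.2579], [0.0, 367.4076, 185.9833], [0.0, 0.0, 1.0]], 'rvec': [2.0913, -0.2821, 0.1858], 'tvec': [-0.4558, 0.2012, 0.9905]}
top {'intrinsics': [[429.5553, 0.0, 257.7188], [0.0, 429.5553, 190.0639], [0.0, 0.0, 1.0]], 'rvec': [2.159, -2.1119, 0.1951], 'tvec': [0.0764, 0.5301, 1.331]}
wrist {'intrinsics': [[288.9096, 0.0, 254.6109], [0.0, 288.9096, 190.6493], [0.0, 0.0, 1.0]], 'hand_eye': [[0.0004, -0.9654, -0.2608, 0.0651], [1.0, 0.0004, 0.0003, -0.0006], [-0.0002, -0.2608, 0.9654, -0.1196], [0.0, 0.0, 0.0, 1.0]]}
```

View pics/side0.png

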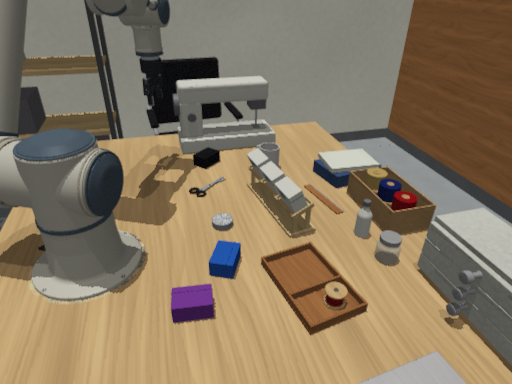

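View pics/top0.png

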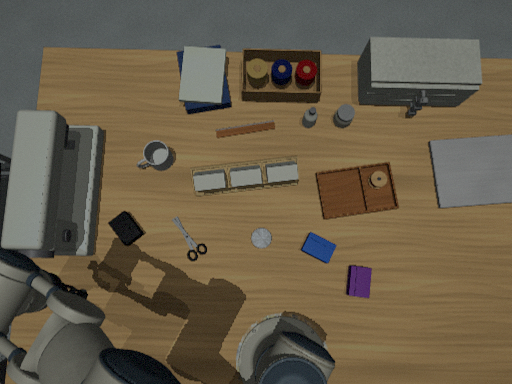

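View pics/wrist0.png

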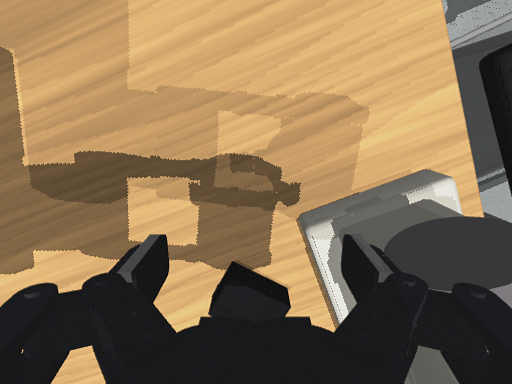

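Three white boxes sit in the rack: top view at (209,181), (246,177), (282,172). The lookalikes are the blue (319,248), purple (359,281) and black (126,228) boxes, which aren't meant. The tray is at (357,190), with its wide compartment at (341,193). I'll confirm this in an enlarged crop.

```bash
python3 - <<'E'
import cv2,numpy as np
t=cv2.imread("pics/top0.png");s=cv2.imread("pics/side0.png")
cv2.imwrite("pics/topcrop.png",cv2.resize(t[145:225,180:310],None,fx=6,fy=6,interpolation=cv2.INTER_CUBIC))
cv2.imwrite("pics/traytop.png",cv2.resize(t[150:230,305:405],None,fx=6,fy=6,interpolation=cv2.INTER_CUBIC))
cv2.imwrite("pics/sidecrop.png",cv2.resize(s[145:335,240:370],None,fx=3.1,fy=3.1,interpolation=cv2.INTER_CUBIC))
E
```

```text
(no output)
```

View pics/topcrop.png

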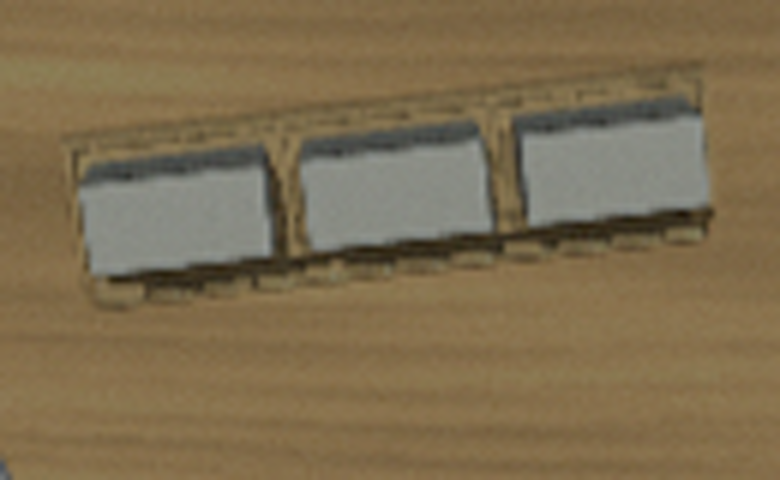

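View pics/sidecrop.png

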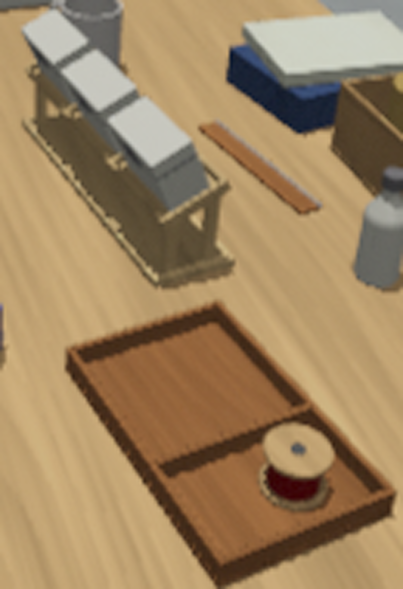

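View pics/traytop.png

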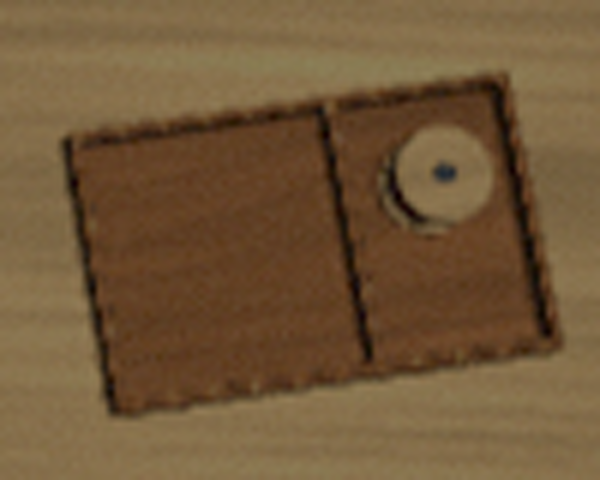

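```bash
cat > h.py <<'E'
import cv2,numpy as np
from scipy.spatial.transform import Rotation as R
CAL={"side":(np.array([[367.4076,0,258.2579],[0,367.4076,185.9833],[0,0,1]]),[2.0913,-.2821,.1858],[-.4558,.2012,.9905]),
"top":(np.array([[429.5553,0,257.7188],[0,429.5553,190.0639],[0,0,1]]),[2.159,-2.1119,.1951],[.0764,.5301,1.331])}
HE=np.array([[0.0004,-0.9654,-0.2608,0.0651],[1,0.0004,0.0003,-0.0006],[-0.0002,-0.2608,0.9654,-0.1196],[0,0,0,1]])
KW=np.array([[288.9096,0,254.6109],[0,288.9096,190.6493],[0,0,1]])
def P(n):
    K,r,t=CAL[n]; return K@np.c_[cv2.Rodrigues(np.float64(r))[0],t]
def Pw(pos,rpy):
    T=np.eye(4);T[:3,:3]=R.from_euler('xyz',rpy).as_matrix();T[:3,3]=pos
    return KW@np.linalg.inv(T@HE)[:3]
def tri(P1,a,P2,b):
    X=cv2.triangulatePoints(P1,P2,np.float64(a).T,np.float64(b).T);return (X[:3]/X[3]).T
def proj(Pm,X):
    X=np.atleast_2d(X);u=np.c_[X,np.ones(len(X))]@Pm.T;return u[:,:2]/u[:,2:]
E
python3 - <<'E'
from h import *
np.set_printoptions(precision=4,suppress=True)
u=lambda a,f,o:(np.float64(a)+.5)/f-.5+np.array(o)
top=u([(303,158),(477,138),(493,232),(312,253),(522,130),(697,113),(710,208),(530,228)],6,(180,145))
side=u([(98,50),(137,83),(100,110),(62,68),(143,97),(192,147),(152,165),(107,117)],3.1,(240,145))
X=tri(P("top"),top,P("side"),side);print(X);print("repr",np.abs(proj(P("top"),X)-top).max(1))
tt=u([(65,137),(508,73),(562,347),(112,414)],6,(305,150))
ss=u([(218,303),(393,492),(220,580),(68,350)],3.1,(240,145))
Y=tri(P("top"),tt,P("side"),ss);print(Y)
print([np.linalg.norm(Y[i]-Y[i-1]) for i in range(4)],Y.mean(0))
for i in (0,4):print([np.linalg.norm(X[i+j]-X[i+(j+1)%4]) for j in range(4)],X[i:i+4].mean(0))
E
```

```text
[[ 0.5657  0.1726  0.1481]
 [ 0.5776  0.0863  0.1522]
 [ 0.5353  0.0768  0.1323]
 [ 0.5223  0.167   0.1346]
 [ 0.5803  0.0646  0.1485]
 [ 0.5945 -0.0237  0.1413]
 [ 0.5499 -0.0319  0.1331]
 [ 0.537   0.0585  0.1345]]
repr [0.2203 0.0219 0.3581 0.4185 0.9151 0.3706 0.3404 0.2366]
[[ 0.5969 -0.1012  0.0187]
 [ 0.6365 -0.3446  0.0235]
 [ 0.4865 -0.3735  0.0105]
 [ 0.4454 -0.1264  0.0181]]
[np.float64(0.1536503233514856), np.float64(0.24662495284504407), np.float64(0.15336292529791717), np.float64(0.2505528735632478)] [ 0.5413 -0.2364  0.0177]
[np.float64(0.08726550021897761), np.float64(0.04773501524565748), np.float64(0.0911458617564994), np.float64(0.04586456503388689)] [0.5502 0.1257 0.1418]
[np.float64(0.08974016013412006), np.float64(0.04611409812262912), np.float64(0.09132386615236696), np.float64(0.04599219484976989)] [0.5654 0.0169 0.1393]
```

```bash
cat >> h.py <<'E'
from scipy.linalg import logm,expm
def pose(s):
    T=np.eye(4);T[:3,:3]=R.from_euler('xyz',s["ee_rot"]).as_matrix();T[:3,3]=s["eef_pos"];return T
def boxrot(yaw,tilt):  # tool rotation for box with given yaw/tilt (deg)
    B=R.from_euler('ZY',[yaw,-tilt],degrees=True).as_matrix()
    return B, np.c_[B[:,1],B[:,0],-B[:,2]]
def plan(T0,T1,N=None,vmax=38.,wmax=7.0):
    Rel=np.linalg.inv(T0)@T1
    if N is None:
        N=int(max(np.ceil(np.linalg.norm(Rel[:3,3])*1000/vmax),np.ceil(np.degrees(R.from_matrix(Rel[:3,:3]).magnitude())/wmax),1))
    D=np.real(expm(np.real(logm(Rel))/N))
    w=R.from_matrix(D[:3,:3]).as_rotvec(degrees=True)
    print("N",N,"d",np.round(D[:3,3]*1000,2),"w",np.round(w,3))
    Q=T0.copy();zs=[]
    for _ in range(N): Q=Q@D;zs.append(np.round(Q[:3,3],3).tolist())
    print("path",zs)
def mk(Rm,p):
    T=np.eye(4);T[:3,:3]=Rm;T[:3,3]=p;return T
def st(s): return dict(t=s["time_s"],p=np.round(s["eef_pos"],4).tolist(),r=np.round(np.degrees(s["ee_rot"]),2).tolist(),F=np.round(s["ft_force"],2).tolist(),w=round(s["gripper_width"],4))
E
python3 - <<'E'
from h import *
from rig import bot
s=bot.get_state()
B,Rt=boxrot(8,24)
plan(pose(s),mk(Rt,np.array([.550,.126,.142])+.15*B[:,2]))
E
```

```text
N 15 d [-36.65  -6.89  -1.74] w [-1.45  -0.845  3.982]
path [[0.259, 0.562, 0.255], [0.289, 0.54, 0.257], [0.318, 0.516, 0.259], [0.344, 0.49, 0.261], [0.369, 0.462, 0.264], [0.392, 0.433, 0.267], [0.412, 0.402, 0.269], [0.431, 0.369, 0.272], [0.447, 0.336, 0.274], [0.46, 0.301, 0.276], [0.471, 0.265, 0.278], [0.48, 0.229, 0.279], [0.486, 0.192, 0.279], [0.489, 0.155, 0.28], [0.49, 0.118, 0.279]]
```

```bash
python3 -m crank '[{"dx":-36.6,"dy":-6.9,"dz":-1.7,"wx":-1.45,"wy":-0.85,"wz":4},{"dx":-36.6,"dy":-6.9,"dz":-1.7,"wx":-1.45,"wy":-0.85,"wz":4},{"dx":-36.6,"dy":-6.9,"dz":-1.7,"wx":-1.45,"wy":-0.85,"wz":4},{"dx":-36.6,"dy":-6.9,"dz":-1.7,"wx":-1.45,"wy":-0.85,"wz":4},{"dx":-36.6,"dy":-6.9,"dz":-1.7,"wx":-1.45,"wy":-0.85,"wz":4},{"dx":-36.6,"dy":-6.9,"dz":-1.7,"wx":-1.45,"wy":-0.85,"wz":4},{"dx":-36.6,"dy":-6.9,"dz":-1.7,"wx":-1.45,"wy":-0.85,"wz":4},{"dx":-36.6,"dy":-6.9,"dz":-1.7,"wx":-1.45,"wy":-0.85,"wz":4},{"dx":-36.6,"dy":-6.9,"dz":-1.7,"wx":-1.45,"wy":-0.85,"wz":4},{"dx":-36.6,"dy":-6.9,"dz":-1.7,"wx":-1.45,"wy":-0.85,"wz":4},{"dx":-36.6,"dy":-6.9,"dz":-1.7,"wx":-1.45,"wy":-0.85,"wz":4},{"dx":-36.6,"dy":-6.9,"dz":-1.7,"wx":-1.45,"wy":-0.85,"wz":4}]'
python3 - <<'E'
from h import *
from rig import bot
s=bot.get_state();print(st(s))
B,Rt=boxrot(8,24)
plan(pose(s),mk(Rt,np.array([.550,.126,.142])+.15*B[:,2]))
E
```

```text
{'t': 0.15, 'p': [0.2275, 0.5819, 0.2528], 'r': [-179.95, -0.0, 158.64], 'F': [-0.23, -0.13, -0.09], 'w': 0.0851}
N 15 d [-36.65  -6.89  -1.74] w [-1.45  -0.845  3.982]
path [[0.259, 0.562, 0.255], [0.289, 0.54, 0.257], [0.318, 0.516, 0.259], [0.344, 0.49, 0.261], [0.369, 0.462, 0.264], [0.392, 0.433, 0.267], [0.412, 0.402, 0.269], [0.431, 0.369, 0.272], [0.447, 0.336, 0.274], [0.46, 0.301, 0.276], [0.471, 0.265, 0.278], [0.48, 0.229, 0.279], [0.486, 0.192, 0.279], [0.489, 0.155, 0.28], [0.49, 0.118, 0.279]]schema error: expected keys wx, wy, wz, dx, dy, dz, claw
```

```bash
python3 -m crank '[{"wx":-1.45,"wy":-0.85,"wz":4,"dx":-36.6,"dy":-6.9,"dz":-1.7,"claw":0},{"wx":-1.45,"wy":-0.85,"wz":4,"dx":-36.6,"dy":-6.9,"dz":-1.7,"claw":0},{"wx":-1.45,"wy":-0.85,"wz":4,"dx":-36.6,"dy":-6.9,"dz":-1.7,"claw":0},{"wx":-1.45,"wy":-0.85,"wz":4,"dx":-36.6,"dy":-6.9,"dz":-1.7,"claw":0},{"wx":-1.45,"wy":-0.85,"wz":4,"dx":-36.6,"dy":-6.9,"dz":-1.7,"claw":0},{"wx":-1.45,"wy":-0.85,"wz":4,"dx":-36.6,"dy":-6.9,"dz":-1.7,"claw":0},{"wx":-1.45,"wy":-0.85,"wz":4,"dx":-36.6,"dy":-6.9,"dz":-1.7,"claw":0},{"wx":-1.45,"wy":-0.85,"wz":4,"dx":-36.6,"dy":-6.9,"dz":-1.7,"claw":0},{"wx":-1.45,"wy":-0.85,"wz":4,"dx":-36.6,"dy":-6.9,"dz":-1.7,"claw":0},{"wx":-1.45,"wy":-0.85,"wz":4,"dx":-36.6,"dy":-6.9,"dz":-1.7,"claw":0},{"wx":-1.45,"wy":-0.85,"wz":4,"dx":-36.6,"dy":-6.9,"dz":-1.7,"claw":0},{"wx":-1.45,"wy":-0.85,"wz":4,"dx":-36.6,"dy":-6.9,"dz":-1.7,"claw":0}]'
python3 - <<'E'
from h import *
from rig import bot
s=bot.get_state();print(st(s))
B,Rt=boxrot(8,24)
plan(pose(s),mk(Rt,np.array([.550,.126,.142])+.15*B[:,2]))
c=bot.read_camera("wrist");cv2.imwrite("pics/w1.png",c["color"])
E
```

```text
time_s: 1.15
eef_pos: [0.4791, 0.2274, 0.2788]
ee_rot: [2.8, 0.036, 1.913]
ft_force: [0.1, 0.0, 0.4]
gripper_width: 0.0856
{'t': 1.15, 'p': [0.4791, 0.2274, 0.2788], 'r': [160.42, 2.04, 109.6], 'F': [0.12, 0.01, 0.44], 'w': 0.0856}
N 3 d [-36.24  -6.45  -1.59] w [-1.4   -0.806  3.844]
path [[0.485, 0.191, 0.279], [0.489, 0.154, 0.28], [0.49, 0.118, 0.279]]
```

View pics/w1.png

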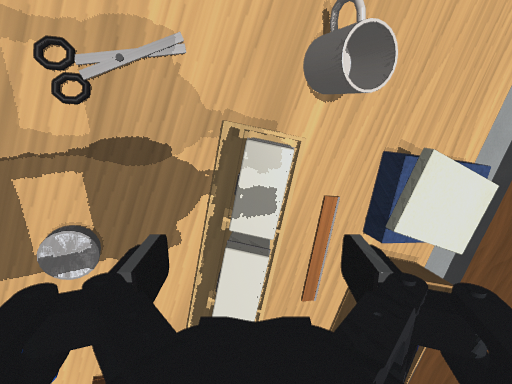

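Left box lid spans (247,140)–(293,235), middle box begins at (222,248); mug at (350,55) upper right, clear of the path. Continuing for a second wrist view.

```bash
python3 -m crank '[{"wx":-1.4,"wy":-0.8,"wz":3.85,"dx":-36.2,"dy":-6.5,"dz":-1.6,"claw":0},{"wx":-1.4,"wy":-0.8,"wz":3.85,"dx":-36.2,"dy":-6.5,"dz":-1.6,"claw":0},{"wx":-1.4,"wy":-0.8,"wz":3.85,"dx":-36.2,"dy":-6.5,"dz":-1.6,"claw":0},{"wx":0,"wy":0,"wz":0,"dx":0,"dy":0,"dz":0,"claw":0}]'
python3 - <<'E'
from h import *
from rig import bot
s=bot.get_state();print(st(s),s["eef_pos"].tolist(),s["ee_rot"].tolist())
c=bot.read_camera("wrist");cv2.imwrite("pics/w2.png",c["color"])
cv2.imwrite("pics/w2c.png",cv2.resize(c["color"][30:330,130:380],None,fx=2,fy=2,interpolation=cv2.INTER_CUBIC))
E
```

```text
time_s: 1.53
eef_pos: [0.4884, 0.1147, 0.2784]
ee_rot: [2.724, 0.0, 1.706]
ft_force: [-0.3, -0.1, -0.6]
gripper_width: 0.0856
{'t': 1.5333, 'p': [0.4884, 0.1147, 0.2784], 'r': [156.1, 0.01, 97.73], 'F': [-0.27, -0.1, -0.61], 'w': 0.0856} [0.48842079389600046, 0.11466383254526913, 0.27836204014424903] [2.7244084114668743, 0.00010436480475584098, 1.7057203270197974]
```

View pics/w2c.png

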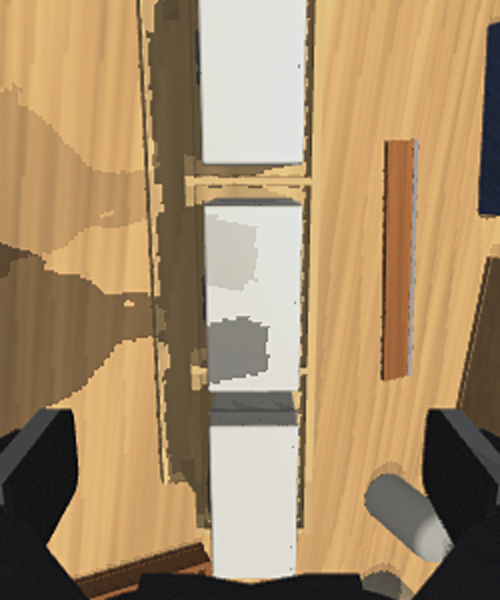

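Rack seen square-on: middle lid corners (crop) (205,206),(300,206),(298,392),(208,392); left lid lower edge at row 162, right lid upper edge at row 425.

```bash
python3 - <<'E'
import cv2
a=cv2.imread("pics/w1.png");cv2.imwrite("pics/w1c.png",cv2.resize(a[115:330,190:310],None,fx=2.7,fy=2.7,interpolation=cv2.INTER_CUBIC))
a=cv2.imread("pics/w2.png");cv2.imwrite("pics/w2d.png",cv2.resize(a[0:130,190:310],None,fx=4,fy=4,interpolation=cv2.INTER_CUBIC))
E
```

```text
(no output)
```

View pics/w1c.png

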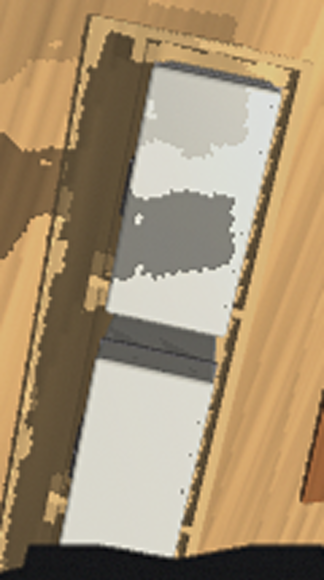

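View pics/w2d.png

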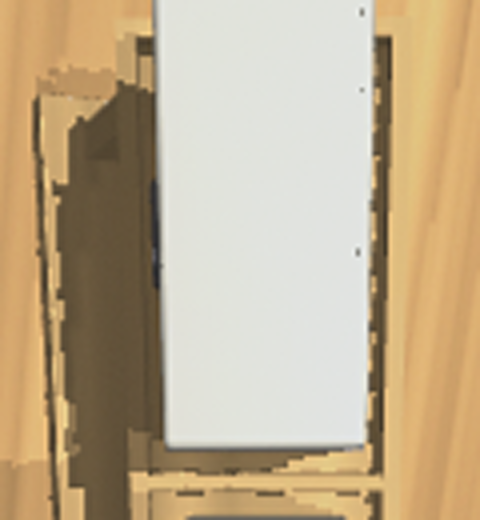

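```bash
python3 - <<'E'
from h import *
from scipy.optimize import least_squares
np.set_printoptions(precision=4,suppress=True)
P1=Pw([0.4791,0.2274,0.2788],np.radians([160.42,2.04,109.6]));P2=Pw([0.48842,0.11466,0.27836],[2.72441,.0001,1.70572])
u=lambda a,f,o:(np.float64(a)+.5)/f-.5+np.array(o)
# corner ids: 0 near+y,1 up+y,2 up-y,3 near-y
C=np.array([[-.023,.046],[.023,.046],[.023,-.046],[-.023,-.046]])
obs=[]
def add(name,Pm,b,ids,px,w):
    for i,p in zip(ids,px): obs.append((name,Pm,b,i,p,w))
o1=(190,115);o2=(130,30)
add("w1",P1,0,[0,1,2,3],u([(153,66),(281,92),(226,335),(107,311)],2.7,o1),1)
add("w1",P1,1,[0,1],u([(97,362),(212,383)],2.7,o1),1)
add("w2",P2,0,[3,2],u([(167,447),(367,446)],4,(190,0)),1)
add("w2",P2,1,[0,1,2,3],u([(205,206),(300,206),(298,392),(208,392)],2,o2),1)
add("w2",P2,2,[0,1],u([(210,425),(296,425)],2,o2),1)
t=u([(80,187),(263,165),(273,253),(92,276),(303,158),(477,138),(493,232),(312,253),(522,130),(697,113),(710,208),(530,228)],6,(180,145))
for b in range(3): add("top",P("top"),b,[1,2,3,0],t[4*b:4*b+4],1)
s=u([(98,50),(137,83),(100,110),(62,68),(143,97),(192,147),(152,165),(107,117)],3.1,(240,145))
for b in (1,2): add("side",P("side"),b,[1,2,3,0],s[4*b-4:4*b],.7)
def model(x,b):
    B,_=boxrot(x[0],x[1]);c=x[2+3*b:5+3*b]
    return c+np.c_[C,np.full(4,.032)]@B.T
def res(x,full=False):
    r=[];
    for n,Pm,b,i,p,w in obs: r.append(w*(proj(Pm,model(x,b)[i])[0]-p))
    return np.array(r) if full else np.ravel(r)
x0=[8,24,.55,.23,.113,.563,.127,.113,.578,.019,.113]
S=least_squares(res,x0,loss='soft_l1',f_scale=1)
x=S.x;print("yaw,tilt",x[:2]);print(x[2:].reshape(3,3))
r=res(x,True)
for n in("w1","w2","top","side"):
    m=[o[0]==n for o in obs];print(n,r[m].mean(0),np.abs(r[m]).max())
print("spacing",np.diff(x[2:].reshape(3,3),axis=0),np.degrees(np.arctan2(x[8]-x[2],-(x[9]-x[3]))))
J=S.jac;print("sd",np.sqrt(np.diag(np.linalg.inv(J.T@J)))*r.std())
# tray
tt=u([(65,137),(508,73),(562,347),(112,414)],6,(305,150));ss=u([(218,303),(393,492),(220,580),(68,350)],3.1,(240,145))
ct=np.array([[.078,.123],[.078,-.123],[-.078,-.123],[-.078,.123]])
def tm(x): 
    a=np.radians(x[0]);Rz=np.array([[np.cos(a),-np.sin(a)],[np.sin(a),np.cos(a)]]);return np.c_[ct@Rz.T+x[1:3],np.full(4,x[3])]
f=lambda x:np.ravel(np.r_[proj(P("top"),tm(x))-tt,proj(P("side"),tm(x))-ss])
Q=least_squares(f,[9,.54,-.236,.026]);print("tray yaw,x,y,ztop",Q.x,np.round(Q.fun.reshape(-1,2),1).tolist())
a=np.radians(Q.x[0]);print("bay",Q.x[1:3]+.052*np.array([-np.sin(a),np.cos(a)]),"(bay y centre: -19..117 -> +49mm)")
E
```

```text
yaw,tilt [ 8.0698 20.9176]
[[0.5468 0.2356 0.109 ]
 [0.5612 0.1258 0.1111]
 [0.5765 0.0174 0.1106]]
w1 [ 0.0648 -0.422 ] 1.1382885015488569
w2 [0.0809 0.1114] 1.3833049683527747
top [0.3716 0.0351] 1.516004060865555
side [0.0677 0.0953] 1.2248336262274675
spacing [[ 0.0144 -0.1097  0.0021]
 [ 0.0153 -0.1085 -0.0005]] 7.738756114533352
sd [0.234  1.4783 0.0009 0.0003 0.0012 0.0009 0.0003 0.001  0.001  0.0006
 0.0013]
tray yaw,x,y,ztop [ 9.7374  0.5414 -0.2367  0.0172] [[0.3, -0.2], [-0.6, -0.1], [-0.1, 0.3], [0.7, 0.2], [0.0, 0.7], [0.9, 1.6], [-0.1, -2.9], [-0.9, 1.0]]
bay [ 0.5326 -0.1854] (bay y centre: -19..117 -> +49mm)
```

```bash
cat > fit.py <<'E'
E
python3 - <<'E'
from h import *
from scipy.optimize import least_squares
np.set_printoptions(precision=4,suppress=True)
P1=Pw([0.4791,0.2274,0.2788],np.radians([160.42,2.04,109.6]));P2=Pw([0.48842,0.11466,0.27836],[2.72441,.0001,1.70572])
u=lambda a,f,o:(np.float64(a)+.5)/f-.5+np.array(o)
C=np.array([[-.023,.046],[.023,.046],[.023,-.046],[-.023,-.046]])
obs=[]
def add(Pm,b,ids,px):
    for i,p in zip(ids,px): obs.append((Pm,b,i,p))
o1=(190,115);o2=(130,30)
add(P1,0,[0,1,2,3],u([(153,66),(281,92),(226,335),(107,311)],2.7,o1));add(P1,1,[0,1],u([(97,362),(212,383)],2.7,o1))
add(P2,0,[3,2],u([(167,447),(367,446)],4,(190,0)));add(P2,1,[0,1,2,3],u([(205,206),(300,206),(298,392),(208,392)],2,o2));add(P2,2,[0,1],u([(210,425),(296,425)],2,o2))
t=u([(80,187),(263,165),(273,253),(92,276),(303,158),(477,138),(493,232),(312,253),(522,130),(697,113),(710,208),(530,228)],6,(180,145))
for b in range(3): add(P("top"),b,[1,2,3,0],t[4*b:4*b+4])
s=u([(98,50),(137,83),(100,110),(62,68),(143,97),(192,147),(152,165),(107,117)],3.1,(240,145))
for b in (1,2): add(P("side"),b,[1,2,3,0],s[4*b-4:4*b])
def run(tilt,sel,label):
    def res(x):
        B,_=boxrot(x[0],tilt)
        return np.ravel([proj(Pm,x[1+3*b:4+3*b]+B@np.r_[C[i],.032])[0]-p for Pm,b,i,p in sel])
    S=least_squares(res,[8,.55,.23,.113,.563,.127,.113,.578,.019,.113],loss='soft_l1');print(label,S.x[0],S.cost);print(S.x[1:].reshape(3,3))
run(24,obs,"all");run(24,obs[:14],"wrist only")
E
```

```text
all 8.222230159090191 12.510098076722658
[[0.5484 0.2358 0.1095]
 [0.5627 0.1262 0.1118]
 [0.5778 0.0177 0.1116]]
wrist only 8.249758635255915 4.141613935796805
[[0.5486 0.2357 0.1091]
 [0.5634 0.1257 0.1101]
 [0.5843 0.0119 0.0994]]
```

```bash
cat > go.py <<'E'
# usage: go.py x y z up_mm [yaw tilt]: plan from present pose to TCP = centre + up along box z
import sys
from h import *
from rig import bot
a=[float(v) for v in sys.argv[1:]]
yaw,tilt=(a[4:6] if len(a)>4 else (8.1,24)); N=int(a[6]) if len(a)>6 else None
B,Rt=boxrot(yaw,tilt)
s=bot.get_state();print(st(s))
plan(pose(s),mk(Rt,np.array(a[:3])+a[3]/1000*B[:,2]),N)
E
python3 go.py .548 .2357 .113 100
```

```text
{'t': 1.5833, 'p': [0.4887, 0.1166, 0.2786], 'r': [156.13, 0.01, 97.9], 'F': [-0.2, -0.33, -0.82], 'w': 0.0855}
N 4 d [27.41  0.37 20.47] w [-0.033  0.022 -0.046]
path [[0.493, 0.145, 0.26], [0.498, 0.173, 0.241], [0.503, 0.202, 0.223], [0.508, 0.23, 0.204]]
```

```bash
python3 -m crank '[{"wx":0,"wy":0,"wz":0,"dx":27.4,"dy":0.4,"dz":20.5,"claw":0},{"wx":0,"wy":0,"wz":0,"dx":27.4,"dy":0.4,"dz":20.5,"claw":0},{"wx":0,"wy":0,"wz":0,"dx":27.4,"dy":0.4,"dz":20.5,"claw":0},{"wx":0,"wy":0,"wz":0,"dx":27.4,"dy":0.4,"dz":20.5,"claw":0},{"wx":0,"wy":0,"wz":0,"dx":0,"dy":0,"dz":0,"claw":0},{"wx":0,"wy":0,"wz":0,"dx":0,"dy":0,"dz":0,"claw":0}]' 
python3 go.py .548 .2357 .113 19
python3 - <<'E'
from h import *
from rig import bot
for n in("wrist","side"):
    cv2.imwrite(f"pics/{n}3.png",bot.read_camera(n)["color"])
E
```

```text
time_s: 2.08
eef_pos: [0.5072, 0.2348, 0.2032]
ee_rot: [2.727, 0.001, 1.718]
ft_force: [-0.2, -1.3, 0.1]
gripper_width: 0.0853
{'t': 2.0833, 'p': [0.5072, 0.2348, 0.2032], 'r': [156.24, 0.05, 98.41], 'F': [-0.17, -1.3, 0.15], 'w': 0.0853}
N 3 d [-1.65  0.17 26.63] w [-0.079 -0.027  0.103]
path [[0.518, 0.235, 0.179], [0.529, 0.235, 0.155], [0.54, 0.235, 0.13]]
```

View pics/wrist3.png

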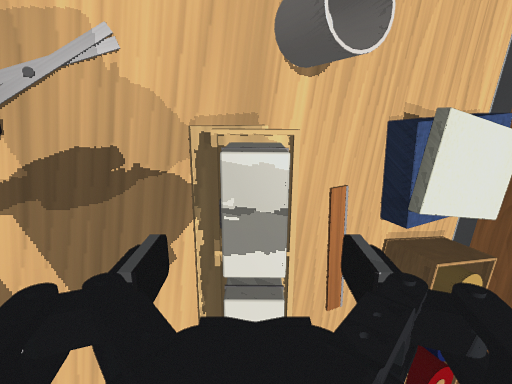

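View pics/side3.png

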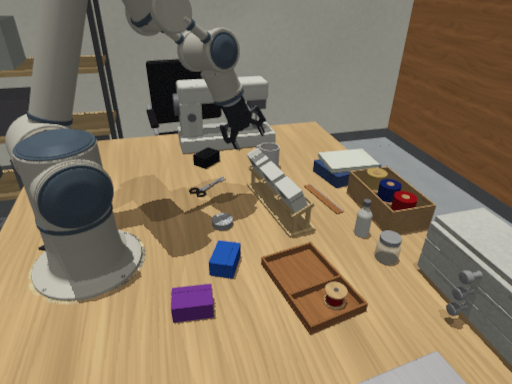

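Box lid spans columns 220–290, centred at 255 (principal column 254.6), so it is centred between the jaws. Descending.

```bash
python3 -m crank '[{"wx":0,"wy":0,"wz":0,"dx":-1.6,"dy":0.2,"dz":30,"claw":0},{"wx":0,"wy":0,"wz":0,"dx":-1.6,"dy":0.2,"dz":25,"claw":0},{"wx":0,"wy":0,"wz":0,"dx":-1.6,"dy":0.2,"dz":15,"claw":0},{"wx":0,"wy":0,"wz":0,"dx":0,"dy":0,"dz":10,"claw":0},{"wx":0,"wy":0,"wz":0,"dx":0,"dy":0,"dz":0,"claw":0},{"wx":0,"wy":0,"wz":0,"dx":0,"dy":0,"dz":0,"claw":0}]' 
python3 go.py .548 .2357 .113 19
```

```text
time_s: 2.68
eef_pos: [0.5413, 0.2322, 0.1322]
ee_rot: [2.724, 0.0, 1.713]
ft_force: [-0.2, 0.1, 0.3]
gripper_width: 0.0854
{'t': 2.6833, 'p': [0.5413, 0.2322, 0.1322], 'r': [156.1, 0.01, 98.15], 'F': [-0.24, 0.08, 0.35], 'w': 0.0854}
N 1 d [ 2.49 -1.27  1.41] w [-0.098 -0.006  0.048]
path [[0.54, 0.235, 0.13]]
```

```bash
python3 -m crank '[{"wx":0,"wy":0,"wz":0,"dx":2.5,"dy":-1.2,"dz":1.4,"claw":0},{"wx":0,"wy":0,"wz":0,"dx":0,"dy":0,"dz":0,"claw":60},{"wx":0,"wy":0,"wz":0,"dx":0,"dy":0,"dz":0,"claw":90},{"wx":0,"wy":0,"wz":0,"dx":0,"dy":0,"dz":0,"claw":200},{"wx":0,"wy":0,"wz":0,"dx":0,"dy":0,"dz":0,"claw":200},{"wx":0,"wy":0,"wz":0,"dx":0,"dy":0,"dz":0,"claw":200},{"wx":0,"wy":0,"wz":0,"dx":0,"dy":0,"dz":0,"claw":200},{"wx":0,"wy":0,"wz":0,"dx":0,"dy":0,"dz":0,"claw":200}]' 50
python3 go.py .548 .2357 .113 19
```

```text
time_s: 3.35
eef_pos: [0.5402, 0.2352, 0.1305]
ee_rot: [2.724, 0.0, 1.714]
ft_force: [-5.8, -0.1, 9.0]
gripper_width: 0.0454
{'t': 3.35, 'p': [0.5402, 0.2352, 0.1305], 'r': [156.06, 0.0, 98.2], 'F': [-5.81, -0.15, 9.0], 'w': 0.0454}
N 1 d [-0.56 -0.01  0.13] w [-0.062 -0.04   0.092]
path [[0.54, 0.235, 0.13]]
```

```bash
python3 -m crank '[{"wx":0,"wy":0,"wz":0,"dx":0,"dy":0,"dz":-6,"claw":200},{"wx":0,"wy":0,"wz":0,"dx":0,"dy":0,"dz":-14,"claw":200},{"wx":0,"wy":0,"wz":0,"dx":0,"dy":0,"dz":-14,"claw":200},{"wx":0,"wy":0,"wz":0,"dx":0,"dy":0,"dz":-6,"claw":200},{"wx":0,"wy":0,"wz":0,"dx":0,"dy":0,"dz":0,"claw":200},{"wx":0,"wy":0,"wz":0,"dx":0,"dy":0,"dz":0,"claw":200},{"wx":0,"wy":0,"wz":0,"dx":0,"dy":0,"dz":0,"claw":200},{"wx":0,"wy":0,"wz":0,"dx":0,"dy":0,"dz":0,"claw":200},{"wx":0,"wy":0,"wz":0,"dx":0,"dy":0,"dz":0,"claw":200}]'
python3 - <<'E'
from h import *
from rig import bot
for n in("wrist","side"):
    s=bot.get_state();print(st(s),np.round(s["torque"],2))
    cv2.imwrite(f"pics/{n}4.png",bot.read_camera(n)["color"])
E
```

```text
time_s: 4.1
eef_pos: [0.5243, 0.2326, 0.1658]
ee_rot: [2.725, 0.0, 1.714]
ft_force: [0.3, -0.7, -1.9]
gripper_width: 0.0454
{'t': 4.1, 'p': [0.5243, 0.2326, 0.1658], 'r': [156.15, 0.02, 98.18], 'F': [0.3, -0.73, -1.94], 'w': 0.0454} [-0.02  0.27  0.  ]
{'t': 4.15, 'p': [0.5243, 0.2326, 0.1659], 'r': [156.15, 0.02, 98.18], 'F': [-0.22, -0.01, -1.7], 'w': 0.0455} [-0.05  0.25  0.02]
```

View pics/wrist4.png

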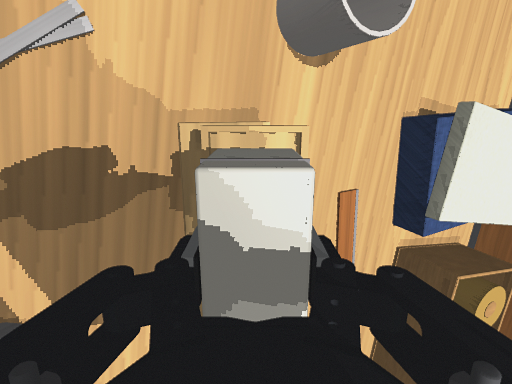

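View pics/side4.png

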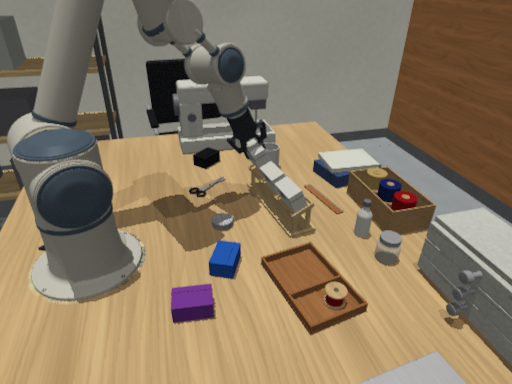

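Box lifted squarely; force z ≈ -1.8 N → roughly empty. Putting it back along the same line.

```bash
python3 -m crank '[{"wx":0,"wy":0,"wz":0,"dx":0,"dy":0,"dz":12,"claw":200},{"wx":0,"wy":0,"wz":0,"dx":0,"dy":0,"dz":14,"claw":200},{"wx":0,"wy":0,"wz":0,"dx":0,"dy":0,"dz":8,"claw":200},{"wx":0,"wy":0,"wz":0,"dx":0,"dy":0,"dz":3,"claw":200},{"wx":0,"wy":0,"wz":0,"dx":0,"dy":0,"dz":2,"claw":200},{"wx":0,"wy":0,"wz":0,"dx":0,"dy":0,"dz":0,"claw":200},{"wx":0,"wy":0,"wz":0,"dx":0,"dy":0,"dz":0,"claw":200}]'
python3 -c "
from h import *
from rig import bot
s=bot.get_state();print(st(s),s['torque'])"
```

```text
time_s: 4.78
eef_pos: [0.5399, 0.235, 0.1308]
ee_rot: [2.725, 0.0, 1.714]
ft_force: [-0.4, -0.1, -1.5]
gripper_width: 0.0455
{'t': 4.7833, 'p': [0.5399, 0.235, 0.1308], 'r': [156.11, 0.01, 98.19], 'F': [-0.39, -0.15, -1.53], 'w': 0.0455} [-0.02213679  0.26570898 -0.01572135]
```

```bash
python3 -m crank '[{"wx":0,"wy":0,"wz":0,"dx":0,"dy":0,"dz":1,"claw":200},{"wx":0,"wy":0,"wz":0,"dx":0,"dy":0,"dz":0,"claw":200},{"wx":0,"wy":0,"wz":0,"dx":0,"dy":0,"dz":0,"claw":200}]'
python3 -c "
from h import *
from rig import bot
s=bot.get_state();print(st(s),s['torque'])"
```

```text
time_s: 5.03
eef_pos: [0.5402, 0.235, 0.1305]
ee_rot: [2.724, 0.0, 1.714]
ft_force: [-7.5, -2.1, 11.7]
gripper_width: 0.0454
{'t': 5.0333, 'p': [0.5402, 0.235, 0.1305], 'r': [156.06, 0.01, 98.19], 'F': [-7.48, -2.06, 11.74], 'w': 0.0454} [-0.13167904  0.38769814 -0.00833655]
```

```bash
python3 -m crank '[{"wx":0,"wy":0,"wz":0,"dx":0,"dy":0,"dz":-0.6,"claw":150},{"wx":0,"wy":0,"wz":0,"dx":0,"dy":0,"dz":0,"claw":60},{"wx":0,"wy":0,"wz":0,"dx":0,"dy":0,"dz":0,"claw":0},{"wx":0,"wy":0,"wz":0,"dx":0,"dy":0,"dz":0,"claw":0},{"wx":0,"wy":0,"wz":0,"dx":0,"dy":0,"dz":0,"claw":0},{"wx":0,"wy":0,"wz":0,"dx":0,"dy":0,"dz":-15,"claw":0},{"wx":0,"wy":0,"wz":0,"dx":0,"dy":0,"dz":-30,"claw":0},{"wx":0,"wy":0,"wz":0,"dx":0,"dy":0,"dz":-36,"claw":0},{"wx":0,"wy":0,"wz":0,"dx":0,"dy":0,"dz":0,"claw":0}]'
python3 go.py .563 .1262 .113 100
python3 - <<'E'
from h import *
from rig import bot
cv2.imwrite("pics/wrist5.png",bot.read_camera("wrist")["color"])
E
```

```text
time_s: 5.78
eef_pos: [0.5073, 0.2307, 0.2092]
ee_rot: [2.72, -0.001, 1.714]
ft_force: [2.3, 0.6, 0.8]
gripper_width: 0.0853
{'t': 5.7833, 'p': [0.5073, 0.2307, 0.2092], 'r': [155.82, -0.06, 98.22], 'F': [2.33, 0.61, 0.85], 'w': 0.0853}
N 3 d [-37.11  -0.77   1.39] w [ 0.059 -0.035  0.027]
path [[0.512, 0.194, 0.208], [0.518, 0.157, 0.206], [0.523, 0.12, 0.204]]
```

View pics/wrist5.png

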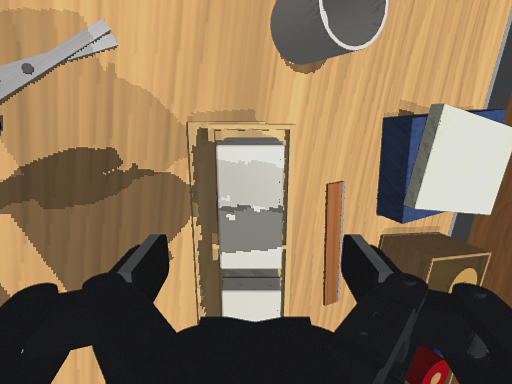

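Left box stands in its slot exactly as before (lid 218–284). On to the middle.

```bash
python3 -m crank '[{"wx":0,"wy":0,"wz":0,"dx":-37,"dy":-0.7,"dz":1.4,"claw":0},{"wx":0,"wy":0,"wz":0,"dx":-37,"dy":-0.7,"dz":1.4,"claw":0},{"wx":0,"wy":0,"wz":0,"dx":-37,"dy":-0.7,"dz":1.4,"claw":0},{"wx":0,"wy":0,"wz":0,"dx":0,"dy":0,"dz":0,"claw":0},{"wx":0,"wy":0,"wz":0,"dx":0,"dy":0,"dz":0,"claw":0},{"wx":0,"wy":0,"wz":0,"dx":0,"dy":0,"dz":0,"claw":0}]'
python3 go.py .563 .1262 .113 19
python3 - <<'E'
from h import *
from rig import bot
cv2.imwrite("pics/wrist6.png",bot.read_camera("wrist")["color"])
E
```

```text
time_s: 6.33
eef_pos: [0.5232, 0.1202, 0.1993]
ee_rot: [2.725, -0.0, 1.712]
ft_force: [-0.0, 1.0, 0.0]
gripper_width: 0.0854
{'t': 6.3333, 'p': [0.5232, 0.1202, 0.1993], 'r': [156.15, -0.0, 98.11], 'F': [-0.01, 0.98, 0.02], 'w': 0.0854}
N 3 d [ 0.1   0.59 25.39] w [-0.048 -0.001  0.002]
path [[0.534, 0.122, 0.176], [0.545, 0.123, 0.153], [0.555, 0.125, 0.13]]
```

View pics/wrist6.png

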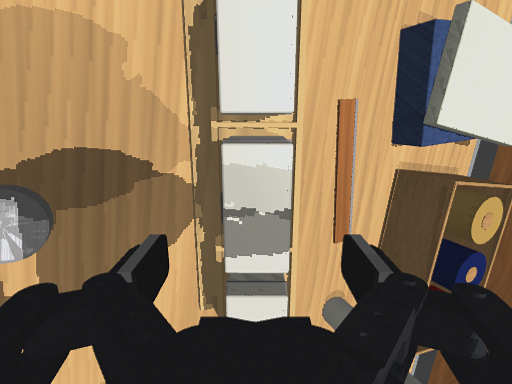

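```bash
python3 -m crank '[{"wx":0,"wy":0,"wz":0,"dx":0,"dy":0.6,"dz":30,"claw":0},{"wx":0,"wy":0,"wz":0,"dx":0,"dy":0.6,"dz":25,"claw":0},{"wx":0,"wy":0,"wz":0,"dx":0,"dy":0.6,"dz":14,"claw":0},{"wx":0,"wy":0,"wz":0,"dx":0,"dy":0,"dz":6,"claw":0},{"wx":0,"wy":0,"wz":0,"dx":0,"dy":0,"dz":0,"claw":0},{"wx":0,"wy":0,"wz":0,"dx":0,"dy":0,"dz":0,"claw":0}]' 
python3 go.py .563 .1262 .113 19
```

```text
time_s: 6.88
eef_pos: [0.5545, 0.1258, 0.1321]
ee_rot: [2.725, 0.0, 1.715]
ft_force: [-0.1, -0.8, -0.1]
gripper_width: 0.0853
{'t': 6.8833, 'p': [0.5545, 0.1258, 0.1321], 'r': [156.13, 0.01, 98.26], 'F': [-0.12, -0.78, -0.14], 'w': 0.0853}
N 1 d [-0.79 -0.05  1.85] w [-0.131 -0.059  0.147]
path [[0.555, 0.125, 0.13]]
```

```bash
python3 -m crank '[{"wx":0,"wy":0,"wz":0,"dx":-0.8,"dy":0,"dz":1.6,"claw":0},{"wx":0,"wy":0,"wz":0,"dx":0,"dy":0,"dz":0,"claw":60},{"wx":0,"wy":0,"wz":0,"dx":0,"dy":0,"dz":0,"claw":90},{"wx":0,"wy":0,"wz":0,"dx":0,"dy":0,"dz":0,"claw":200},{"wx":0,"wy":0,"wz":0,"dx":0,"dy":0,"dz":0,"claw":200},{"wx":0,"wy":0,"wz":0,"dx":0,"dy":0,"dz":0,"claw":200},{"wx":0,"wy":0,"wz":0,"dx":0,"dy":0,"dz":0,"claw":200},{"wx":0,"wy":0,"wz":0,"dx":0,"dy":0,"dz":0,"claw":200}]' 50
python3 -c "
from h import *
from rig import bot
s=bot.get_state();print(st(s),s['torque'])"
```

```text
time_s: 7.55
eef_pos: [0.5556, 0.1242, 0.1311]
ee_rot: [2.724, 0.0, 1.714]
ft_force: [-4.4, -0.6, 8.9]
gripper_width: 0.0452
{'t': 7.55, 'p': [0.5556, 0.1242, 0.1311], 'r': [156.06, 0.01, 98.18], 'F': [-4.39, -0.59, 8.91], 'w': 0.0452} [-0.00437133  0.27414598  0.03950286]
```

```bash
python3 -m crank '[{"wx":0,"wy":0,"wz":0,"dx":0,"dy":0,"dz":-6,"claw":200},{"wx":0,"wy":0,"wz":0,"dx":0,"dy":0,"dz":-14,"claw":200},{"wx":0,"wy":0,"wz":0,"dx":0,"dy":0,"dz":-14,"claw":200},{"wx":0,"wy":0,"wz":0,"dx":0,"dy":0,"dz":-6,"claw":200},{"wx":0,"wy":0,"wz":0,"dx":0,"dy":0,"dz":0,"claw":200},{"wx":0,"wy":0,"wz":0,"dx":0,"dy":0,"dz":0,"claw":200},{"wx":0,"wy":0,"wz":0,"dx":0,"dy":0,"dz":0,"claw":200},{"wx":0,"wy":0,"wz":0,"dx":0,"dy":0,"dz":0,"claw":200},{"wx":0,"wy":0,"wz":0,"dx":0,"dy":0,"dz":0,"claw":200}]'
python3 - <<'E'
from h import *
from rig import bot
for n in("wrist","side"):
    s=bot.get_state();print(st(s),np.round(s["torque"],2))
    cv2.imwrite(f"pics/{n}7.png",bot.read_camera(n)["color"])
E
```

```text
time_s: 8.3
eef_pos: [0.5396, 0.122, 0.1665]
ee_rot: [2.725, 0.0, 1.714]
ft_force: [-0.5, -0.5, -0.2]
gripper_width: 0.0457
{'t': 8.3, 'p': [0.5396, 0.122, 0.1665], 'r': [156.15, 0.01, 98.19], 'F': [-0.51, -0.49, -0.19], 'w': 0.0457} [-0.05  0.22 -0.01]
{'t': 8.35, 'p': [0.5396, 0.122, 0.1666], 'r': [156.14, 0.01, 98.18], 'F': [-0.21, -0.61, -1.22], 'w': 0.0453} [-0.05  0.26 -0.01]
```

View pics/wrist7.png

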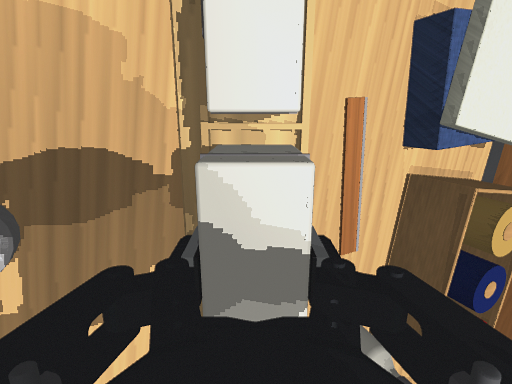

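The middle box is held squarely and lifted. Fz is about -0.2 to -1.2 N, so it's light too. Putting it back.

```bash
python3 -m crank '[{"wx":0,"wy":0,"wz":0,"dx":0,"dy":0,"dz":12,"claw":200},{"wx":0,"wy":0,"wz":0,"dx":0,"dy":0,"dz":14,"claw":200},{"wx":0,"wy":0,"wz":0,"dx":0,"dy":0,"dz":8,"claw":200},{"wx":0,"wy":0,"wz":0,"dx":0,"dy":0,"dz":3,"claw":200},{"wx":0,"wy":0,"wz":0,"dx":0,"dy":0,"dz":2,"claw":200},{"wx":0,"wy":0,"wz":0,"dx":0,"dy":0,"dz":1,"claw":200},{"wx":0,"wy":0,"wz":0,"dx":0,"dy":0,"dz":0,"claw":200},{"wx":0,"wy":0,"wz":0,"dx":0,"dy":0,"dz":0,"claw":200}]'
```

```text
time_s: 9.07
eef_pos: [0.5551, 0.1242, 0.1309]
ee_rot: [2.725, 0.0, 1.714]
ft_force: [-5.1, -0.8, 4.1]
gripper_width: 0.0457
```

```bash
python3 -m crank '[{"wx":0,"wy":0,"wz":0,"dx":0,"dy":0,"dz":0,"claw":150},{"wx":0,"wy":0,"wz":0,"dx":0,"dy":0,"dz":0,"claw":60},{"wx":0,"wy":0,"wz":0,"dx":0,"dy":0,"dz":0,"claw":0},{"wx":0,"wy":0,"wz":0,"dx":0,"dy":0,"dz":0,"claw":0},{"wx":0,"wy":0,"wz":0,"dx":0,"dy":0,"dz":0,"claw":0},{"wx":0,"wy":0,"wz":0,"dx":0,"dy":0,"dz":-15,"claw":0},{"wx":0,"wy":0,"wz":0,"dx":0,"dy":0,"dz":-30,"claw":0},{"wx":0,"wy":0,"wz":0,"dx":0,"dy":0,"dz":-36,"claw":0},{"wx":0,"wy":0,"wz":0,"dx":0,"dy":0,"dz":0,"claw":0}]'
python3 go.py .578 .0172 .113 100
```

```text
time_s: 9.82
eef_pos: [0.5228, 0.1197, 0.2092]
ee_rot: [2.72, 0.0, 1.714]
ft_force: [2.0, 0.6, 0.4]
gripper_width: 0.0852
{'t': 9.8167, 'p': [0.5228, 0.1197, 0.2092], 'r': [155.82, 0.02, 98.2], 'F': [1.98, 0.57, 0.39], 'w': 0.0852}
N 3 d [-36.4   -0.85   1.4 ] w [ 0.061 -0.006  0.033]
path [[0.528, 0.084, 0.208], [0.533, 0.048, 0.206], [0.538, 0.011, 0.204]]
```

```bash
python3 -m crank '[{"wx":0,"wy":0,"wz":0,"dx":-36.4,"dy":-0.8,"dz":1.4,"claw":0},{"wx":0,"wy":0,"wz":0,"dx":-36.4,"dy":-0.8,"dz":1.4,"claw":0},{"wx":0,"wy":0,"wz":0,"dx":-36.4,"dy":-0.8,"dz":1.4,"claw":0},{"wx":0,"wy":0,"wz":0,"dx":0,"dy":0,"dz":0,"claw":0},{"wx":0,"wy":0,"wz":0,"dx":0,"dy":0,"dz":0,"claw":0},{"wx":0,"wy":0,"wz":0,"dx":0,"dy":0,"dz":0,"claw":0}]'
python3 go.py .578 .0172 .113 19
python3 - <<'E'
from h import *
from rig import bot
cv2.imwrite("pics/wrist8.png",bot.read_camera("wrist")["color"])
E
```

```text
time_s: 10.32
eef_pos: [0.5381, 0.0114, 0.1997]
ee_rot: [2.725, -0.0, 1.713]
ft_force: [-0.1, 0.5, -0.2]
gripper_width: 0.0855
{'t': 10.3167, 'p': [0.5381, 0.0114, 0.1997], 'r': [156.12, -0.01, 98.13], 'F': [-0.15, 0.51, -0.25], 'w': 0.0855}
N 3 d [ 0.04  0.58 25.53] w [-0.042 -0.005  0.007]
path [[0.549, 0.013, 0.177], [0.56, 0.015, 0.153], [0.57, 0.016, 0.13]]
```

View pics/wrist8.png

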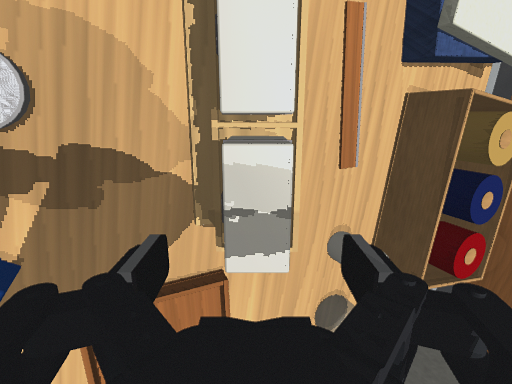

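Middle box is back in place and the right box is centred (223–293). The glue bottle (340,245) is near the right finger, so I'll check its position.

```bash
python3 - <<'E'
from h import *
P_=P("top")
def ray(uv,z):
    A=P_[:,:3];b=P_[:,3];M=np.linalg.inv(A);C=-M@b;d=M@np.r_[uv,1];return C+d*(z-C[2])/d[2]
print("glue",ray((309,118),.06),"jar",ray((345,115),.06))
E
```

```text
glue [ 0.76873597 -0.07442303  0.06      ] jar [ 0.7819864  -0.19253902  0.06      ]
```

Glue at x≈0.77, well clear. Descending and lifting the right box.

```bash
python3 -m crank '[{"wx":0,"wy":0,"wz":0,"dx":0,"dy":0.6,"dz":30,"claw":0},{"wx":0,"wy":0,"wz":0,"dx":0,"dy":0.6,"dz":25,"claw":0},{"wx":0,"wy":0,"wz":0,"dx":0,"dy":0.6,"dz":14,"claw":0},{"wx":0,"wy":0,"wz":0,"dx":0,"dy":0,"dz":7,"claw":0},{"wx":0,"wy":0,"wz":0,"dx":0,"dy":0,"dz":0,"claw":0},{"wx":0,"wy":0,"wz":0,"dx":0,"dy":0,"dz":0,"claw":0}]' 
python3 go.py .578 .0172 .113 19
```

```text
time_s: 10.87
eef_pos: [0.57, 0.0169, 0.1312]
ee_rot: [2.725, -0.0, 1.715]
ft_force: [-0.6, -0.4, 0.7]
gripper_width: 0.0853
{'t': 10.8667, 'p': [0.57, 0.0169, 0.1312], 'r': [156.13, -0.01, 98.26], 'F': [-0.58, -0.44, 0.66], 'w': 0.0853}
N 1 d [-0.87 -0.16  0.84] w [-0.127 -0.07   0.143]
path [[0.57, 0.016, 0.13]]
```

```bash
python3 -m crank '[{"wx":0,"wy":0,"wz":0,"dx":-0.9,"dy":0,"dz":0.8,"claw":0},{"wx":0,"wy":0,"wz":0,"dx":0,"dy":0,"dz":0,"claw":60},{"wx":0,"wy":0,"wz":0,"dx":0,"dy":0,"dz":0,"claw":90},{"wx":0,"wy":0,"wz":0,"dx":0,"dy":0,"dz":0,"claw":200},{"wx":0,"wy":0,"wz":0,"dx":0,"dy":0,"dz":0,"claw":200},{"wx":0,"wy":0,"wz":0,"dx":0,"dy":0,"dz":0,"claw":200},{"wx":0,"wy":0,"wz":0,"dx":0,"dy":0,"dz":0,"claw":200},{"wx":0,"wy":0,"wz":0,"dx":0,"dy":0,"dz":0,"claw":200}]' 60

```

```text
time_s: 11.53
eef_pos: [0.5707, 0.0151, 0.1308]
ee_rot: [2.724, 0.0, 1.713]
ft_force: [-5.8, 0.0, 8.6]
gripper_width: 0.0454
```

```bash
python3 -m crank '[{"wx":0,"wy":0,"wz":0,"dx":0,"dy":0,"dz":-6,"claw":200},{"wx":0,"wy":0,"wz":0,"dx":0,"dy":0,"dz":-14,"claw":200},{"wx":0,"wy":0,"wz":0,"dx":0,"dy":0,"dz":-14,"claw":200},{"wx":0,"wy":0,"wz":0,"dx":0,"dy":0,"dz":-6,"claw":200},{"wx":0,"wy":0,"wz":0,"dx":0,"dy":0,"dz":0,"claw":200},{"wx":0,"wy":0,"wz":0,"dx":0,"dy":0,"dz":0,"claw":200},{"wx":0,"wy":0,"wz":0,"dx":0,"dy":0,"dz":0,"claw":200},{"wx":0,"wy":0,"wz":0,"dx":0,"dy":0,"dz":0,"claw":200},{"wx":0,"wy":0,"wz":0,"dx":0,"dy":0,"dz":0,"claw":200}]'
python3 - <<'E'
from h import *
from rig import bot
for n in("wrist","side","top"):
    s=bot.get_state();print(st(s),np.round(s["torque"],2))
    cv2.imwrite(f"pics/{n}9.png",bot.read_camera(n)["color"])
E
```

```text
time_s: 12.28
eef_pos: [0.5547, 0.013, 0.1662]
ee_rot: [2.725, -0.0, 1.714]
ft_force: [-0.3, -0.1, -4.7]
gripper_width: 0.0456
{'t': 12.2833, 'p': [0.5547, 0.013, 0.1662], 'r': [156.15, -0.01, 98.19], 'F': [-0.26, -0.14, -4.73], 'w': 0.0456} [-0.12  0.5   0.03]
{'t': 12.3333, 'p': [0.5547, 0.013, 0.1663], 'r': [156.15, -0.0, 98.19], 'F': [-0.09, 0.39, -4.39], 'w': 0.0453} [-0.1   0.49 -0.02]
{'t': 12.3833, 'p': [0.5547, 0.013, 0.1664], 'r': [156.14, -0.0, 98.19], 'F': [-0.42, 0.29, -5.42], 'w': 0.0453} [-0.1  0.5 -0. ]
```

View pics/wrist9.png

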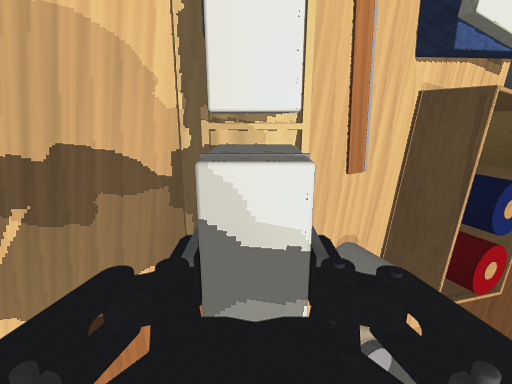

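View pics/side9.png

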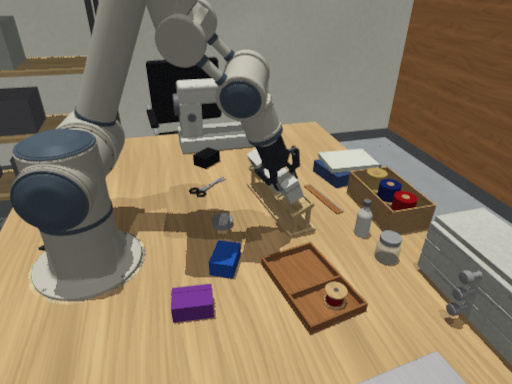

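The right box is the full one: Fz is -4.4 to -5.4 N, against under 2 N for the others. Refining the tray pose and planning the carry.

```bash
python3 - <<'E'
from h import *
from rig import bot
from scipy.optimize import least_squares
np.set_printoptions(precision=4,suppress=True)
u=lambda a,f,o:(np.float64(a)+.5)/f-.5+np.array(o)
tt=u([(65,137),(508,73),(562,347),(112,414)],6,(305,150));ss=u([(218,303),(393,492),(220,580),(68,350)],3.1,(240,145))
ct=np.array([[.078,.123],[.078,-.123],[-.078,-.123],[-.078,.123]])
def tm(x): 
    a=np.radians(x[0]);Rz=np.array([[np.cos(a),-np.sin(a)],[np.sin(a),np.cos(a)]]);return np.c_[ct@Rz.T+x[1:3],np.full(4,.026)]
for wt,ws in((1,0),(1,1)):
    Q=least_squares(lambda x:np.ravel(np.r_[wt*(proj(P("top"),tm(x))-tt),ws*(proj(P("side"),tm(x))-ss)]),[9,.54,-.236],loss='soft_l1')
    a=np.radians(Q.x[0]);bay=Q.x[1:3]+.049*np.array([-np.sin(a),np.cos(a)]);print(Q.x,bay,Q.cost)
s=bot.get_state();T=pose(s)
B,Rt=boxrot(9.5,0)
T1=T.copy();T1[2,3]+=.06;plan(T,T1,3)
plan(T1,mk(Rt,np.r_[bay,.006+.032+.019+.09]))
E
```

```text
[ 9.5477  0.54   -0.2343] [ 0.5318 -0.186 ] 0.44015457291996407
[ 9.6347  0.5398 -0.2377] [ 0.5316 -0.1894] 8.987107095491725
N 3 d [  0.     8.09 -18.29] w [ 0.  0. -0.]
path [[0.555, 0.013, 0.187], [0.555, 0.013, 0.207], [0.555, 0.013, 0.227]]
N 6 d [-32.73 -11.95  10.81] w [ 3.979  0.046 -0.216]
path [[0.553, -0.02, 0.212], [0.55, -0.054, 0.198], [0.547, -0.088, 0.184], [0.542, -0.121, 0.171], [0.537, -0.155, 0.159], [0.532, -0.189, 0.147]]
```

```bash
python3 -m crank '[{"wx":0,"wy":0,"wz":0,"dx":0,"dy":8.1,"dz":-18.3,"claw":200},{"wx":0,"wy":0,"wz":0,"dx":0,"dy":8.1,"dz":-18.3,"claw":200},{"wx":0,"wy":0,"wz":0,"dx":0,"dy":8.1,"dz":-18.3,"claw":200},{"wx":2.65,"wy":0,"wz":-0.15,"dx":-21.8,"dy":-8,"dz":7,"claw":200},{"wx":2.65,"wy":0,"wz":-0.15,"dx":-21.8,"dy":-8,"dz":7,"claw":200},{"wx":2.65,"wy":0,"wz":-0.15,"dx":-21.8,"dy":-8,"dz":7,"claw":200},{"wx":2.65,"wy":0,"wz":-0.15,"dx":-21.8,"dy":-8,"dz":7,"claw":200},{"wx":2.65,"wy":0,"wz":-0.15,"dx":-21.8,"dy":-8,"dz":7,"claw":200},{"wx":2.65,"wy":0,"wz":-0.15,"dx":-21.8,"dy":-8,"dz":7,"claw":200},{"wx":2.65,"wy":0,"wz":-0.15,"dx":-21.8,"dy":-8,"dz":7,"claw":200},{"wx":2.65,"wy":0,"wz":-0.15,"dx":-21.8,"dy":-8,"dz":7,"claw":200},{"wx":2.65,"wy":0,"wz":-0.15,"dx":-21.8,"dy":-8,"dz":7,"claw":200}]'
python3 -m crank '[{"wx":0,"wy":0,"wz":0,"dx":0,"dy":0,"dz":0,"claw":200},{"wx":0,"wy":0,"wz":0,"dx":0,"dy":0,"dz":0,"claw":200},{"wx":0,"wy":0,"wz":0,"dx":0,"dy":0,"dz":0,"claw":200}]'
python3 go.py .5318 -.187 .038 109 9.5 0
python3 - <<'E'
from h import *
from rig import bot
for n in("wrist","side","top"):
    cv2.imwrite(f"pics/{n}10.png",bot.read_camera(n)["color"])
E
```

```text
time_s: 13.43
eef_pos: [0.53, -0.1909, 0.1496]
ee_rot: [-3.14, 0.005, 1.736]
ft_force: [-0.0, 0.4, -4.2]
gripper_width: 0.045
time_s: 13.68
eef_pos: [0.5301, -0.1894, 0.1499]
ee_rot: [3.141, 0.005, 1.736]
ft_force: [-0.4, 0.3, -5.0]
gripper_width: 0.0455
{'t': 13.6833, 'p': [0.5301, -0.1894, 0.1499], 'r': [179.94, 0.26, 99.48], 'F': [-0.35, 0.27, -5.04], 'w': 0.0455}
N 1 d [2.05 2.06 2.94] w [ 0.061  0.259 -0.021]
path [[0.532, -0.187, 0.147]]
```

View pics/wrist10.png

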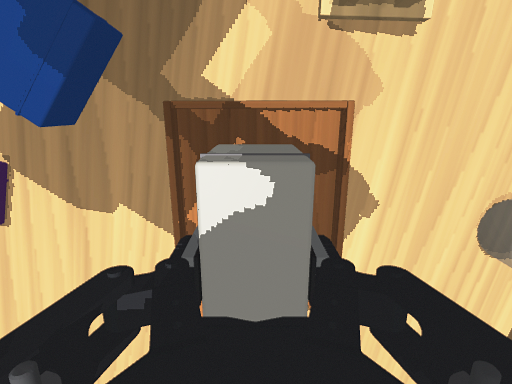

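View pics/side10.png

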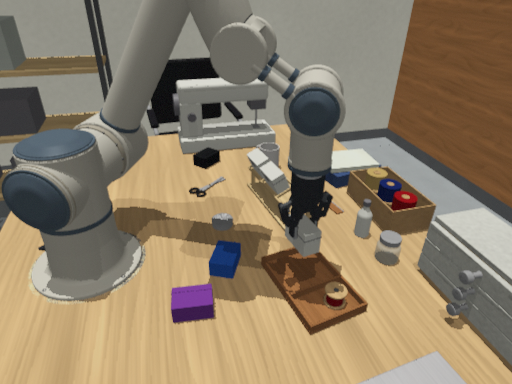

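View pics/top10.png

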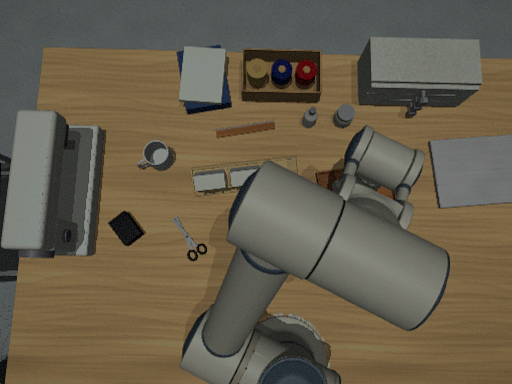

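Box hangs upright over the bay; the tray's +y rim corners are at (163,101) and (354,101) in the wrist image, so I'll check them against the tray fit.

```bash
python3 - <<'E'
from h import *
Pm=Pw([.5301,-.1894,.1499],np.radians([179.94,.26,99.48]))
M=np.linalg.inv(Pm[:,:3]);C=-M@Pm[:,3]
X=[]
for uv in((163,101),(354,101)):
    d=M@np.r_[uv,1];X.append(C+d*(.026-C[2])/d[2])
X=np.array(X);print(X,np.linalg.norm(X[1]-X[0]))
m=X.mean(0)[:2];v=(X[1]-X[0])[:2];yw=np.arctan2(v[1],v[0]);print(np.degrees(yw),"bay",m-.074*np.array([-np.sin(yw),np.cos(yw)]))
E
```

```text
[[ 0.44491018 -0.12909268  0.026     ]
 [ 0.59644559 -0.10371923  0.026     ]] 0.1536450190032285
9.505561777543688 bay [ 0.5328985 -0.1893899]
```

```bash
python3 -m crank '[{"wx":0,"wy":0.2,"wz":0,"dx":1,"dy":2,"dz":15,"claw":200},{"wx":0,"wy":0,"wz":0,"dx":0,"dy":0,"dz":22,"claw":200},{"wx":0,"wy":0,"wz":0,"dx":0,"dy":0,"dz":22,"claw":200},{"wx":0,"wy":0,"wz":0,"dx":0,"dy":0,"dz":16,"claw":200},{"wx":0,"wy":0,"wz":0,"dx":0,"dy":0,"dz":8,"claw":200},{"wx":0,"wy":0,"wz":0,"dx":0,"dy":0,"dz":4,"claw":200},{"wx":0,"wy":0,"wz":0,"dx":0,"dy":0,"dz":0,"claw":200},{"wx":0,"wy":0,"wz":0,"dx":0,"dy":0,"dz":0,"claw":200},{"wx":0,"wy":0,"wz":0,"dx":0,"dy":0,"dz":0,"claw":200}]'
```

```text
time_s: 14.58
eef_pos: [0.5326, -0.1887, 0.0642]
ee_rot: [3.14, 0.002, 1.737]
ft_force: [0.3, 0.6, -4.7]
gripper_width: 0.0454
```

```bash
python3 -m crank '[{"wx":0,"wy":0,"wz":0,"dx":0,"dy":0,"dz":3,"claw":200},{"wx":0,"wy":0,"wz":0,"dx":0,"dy":0,"dz":2,"claw":200},{"wx":0,"wy":0,"wz":0,"dx":0,"dy":0,"dz":1,"claw":200},{"wx":0,"wy":0,"wz":0,"dx":0,"dy":0,"dz":0,"claw":200},{"wx":0,"wy":0,"wz":0,"dx":0,"dy":0,"dz":0,"claw":200}]'
python3 - <<'E'
from h import *
from rig import bot
c=bot.read_camera("side")["color"];cv2.imwrite("pics/side11.png",cv2.resize(c[160:340,220:400],None,fx=3,fy=3,interpolation=cv2.INTER_CUBIC))
E
```

```text
time_s: 15.0
eef_pos: [0.532, -0.1885, 0.0571]
ee_rot: [3.141, 0.001, 1.737]
ft_force: [0.5, 0.0, -5.2]
gripper_width: 0.0452
```

View pics/side11.png

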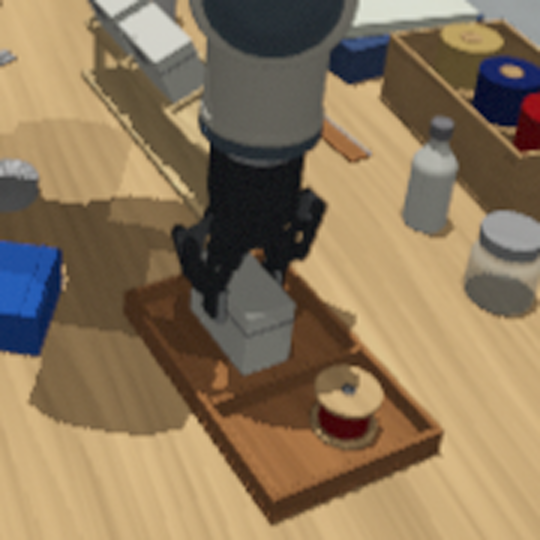

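The box is upright inside the wide bay with clearance to its walls, but the force still shows its full weight. Lowering in 1 mm steps until it touches.

```bash
python3 -m crank '[{"wx":0,"wy":0,"wz":0,"dx":0,"dy":0,"dz":1,"claw":200},{"wx":0,"wy":0,"wz":0,"dx":0,"dy":0,"dz":0,"claw":200},{"wx":0,"wy":0,"wz":0,"dx":0,"dy":0,"dz":0,"claw":200}]'
```

```text
time_s: 15.3
eef_pos: [0.5321, -0.1886, 0.0562]
ee_rot: [3.141, 0.002, 1.736]
ft_force: [0.4, 1.2, -4.6]
gripper_width: 0.0454
```

```bash
python3 -m crank '[{"wx":0,"wy":0,"wz":0,"dx":0,"dy":0,"dz":0.7,"claw":200},{"wx":0,"wy":0,"wz":0,"dx":0,"dy":0,"dz":0,"claw":200},{"wx":0,"wy":0,"wz":0,"dx":0,"dy":0,"dz":0,"claw":200}]'
```

```text
time_s: 15.55
eef_pos: [0.5321, -0.1886, 0.056]
ee_rot: [3.141, 0.002, 1.737]
ft_force: [-1.7, 1.0, 7.2]
gripper_width: 0.0454
```

Contact (+7 N) at the expected height. Opening gently and retreating upward.

```bash
python3 -m crank '[{"wx":0,"wy":0,"wz":0,"dx":0,"dy":0,"dz":-0.3,"claw":150},{"wx":0,"wy":0,"wz":0,"dx":0,"dy":0,"dz":0,"claw":60},{"wx":0,"wy":0,"wz":0,"dx":0,"dy":0,"dz":0,"claw":0},{"wx":0,"wy":0,"wz":0,"dx":0,"dy":0,"dz":0,"claw":0},{"wx":0,"wy":0,"wz":0,"dx":0,"dy":0,"dz":0,"claw":0},{"wx":0,"wy":0,"wz":0,"dx":0,"dy":0,"dz":-10,"claw":0},{"wx":0,"wy":0,"wz":0,"dx":0,"dy":0,"dz":-25,"claw":0},{"wx":0,"wy":0,"wz":0,"dx":0,"dy":0,"dz":-35,"claw":0},{"wx":0,"wy":0,"wz":0,"dx":0,"dy":0,"dz":-35,"claw":0},{"wx":0,"wy":0,"wz":0,"dx":0,"dy":0,"dz":-35,"claw":0},{"wx":0,"wy":0,"wz":0,"dx":0,"dy":0,"dz":0,"claw":0},{"wx":0,"wy":0,"wz":0,"dx":0,"dy":0,"dz":0,"claw":0}]'
python3 - <<'E'
from h import *
from rig import bot
s=bot.get_state();print(st(s))
for n in("wrist","side"):
    cv2.imwrite(f"pics/{n}12.png",bot.read_camera(n)["color"])
c=cv2.imread("pics/side12.png");cv2.imwrite("pics/side12c.png",cv2.resize(c[140:340,220:400],None,fx=2.9,fy=2.9,interpolation=cv2.INTER_CUBIC))
E
```

```text
time_s: 16.55
eef_pos: [0.5328, -0.1887, 0.1985]
ee_rot: [3.137, 0.004, 1.737]
ft_force: [0.1, 0.2, -0.5]
gripper_width: 0.0857
{'t': 16.55, 'p': [0.5328, -0.1887, 0.1985], 'r': [179.74, 0.24, 99.5], 'F': [0.1, 0.21, -0.51], 'w': 0.0857}
```

View pics/side12c.png

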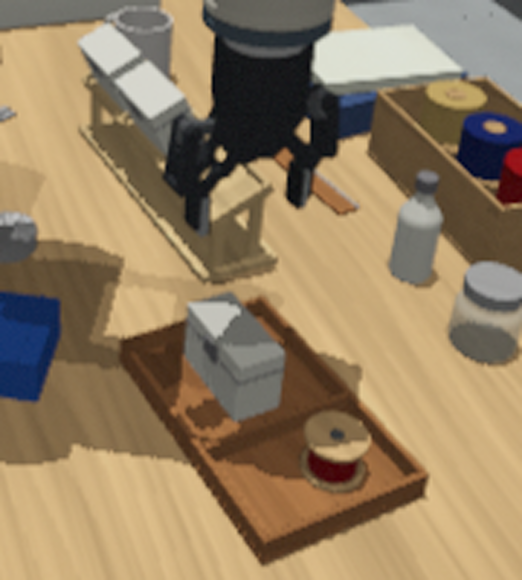

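View pics/wrist12.png

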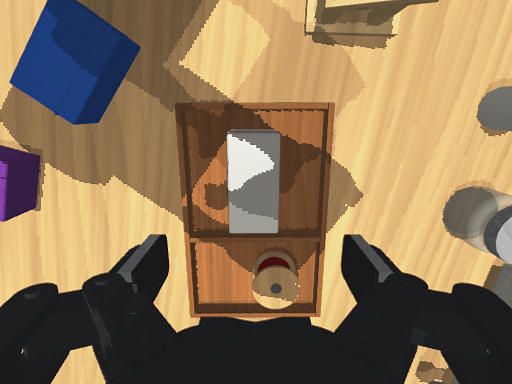

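The box stands upright at the centre of the bay. In the wrist view its lid only seems close to the divider because of the lid's height. The other two boxes stand in their slots, the bystanders haven't moved and the gripper is clear. Handing in.

```bash
python3 -c "
from rig import bot
print(bot.hand_in())"
```

```text
the job is handed in; nothing more can be done
None
```

I lifted the left, middle and right boxes in turn and put the left and middle ones back in their slots. The right box was the full one, so I carried it straight from its lift and set it down upright in the tray's wide compartment. The job was handed in at about 17 s; no verdict was reported.

- **Weights felt:** left about 1.8 N, middle about 0.2 to 1.2 N (noisy reading) and right about 4.4 to 5.4 N.
- **Set-down:** the box touched the tray floor with about 7 N of press, at the height I expected. I then opened the fingers and moved clear.
- **Last pictures:** the full box stands upright near the middle of the compartment, the other two stand tilted in their slots, and the bystanders in view look unmoved.
- **Disagreements:**
  - My camera fit put the box centres 2 to 5 mm lower than the text implies.
  - With the tilt left free, that fit gave 21° instead of 24°, so I used the given 24°; the heights at which the boxes touched the slots and tray agreed with the text's sizes.
  - The tray position varied by about 3 mm between views.

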